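# Unclamp the copper-faced block and lay it in the finishing tray

## Task

Flip the red-handled toggle clamp on the sloping rest up and over its centre so that it stays open, leaving the copper-faced block lying in its place meanwhile. Then grip the freed block, lift it square out of the slope and set it down gently, copper face up and flat, in the empty green-lined tray. Leave the clamp open, let go, and do not disturb the filled tray or the other things on the bench.

Things in the scene. Friction and masses are not known exactly. Their poses are not given: they have to be found in the camera images.
- rest: Sloping work rest bolted to the bench: blue deck on a dark base plate 150 x 225 mm, about 115 mm high on the robot's side. Origin level on the bench, z up, x = level direction in which the deck falls (away from the robot), y to the left along the deck. The deck falls at 30 degrees from the horizontal. Clamp post at its -y end. Only the clamp arm is above it.
- deck (a point): Point on the deck's surface under the block's centre, 75 mm above the rest's origin. From it, u = down the slope, y = the rest's y, n = square out of the deck. The deck spans u -70 to +70, y -135 to +90 mm.
- lug (a point): Top of one of six steel lugs, 14 mm high, that locate the block on all four edges with 1 to 2 mm of play: at its long edges (u +35 and -36 mm, 8 mm thick) only for |y| 38 to 58 mm, so the middle 76 mm of both long edges is free for fingers down to the deck; at its short ends at |y| 66 mm. This one: u +35, y +48 mm.
- hinge (a point): Axis of the clamp's hinge, on the rest at u 0, y -105, n +52 mm. The axis runs down the slope (along u).
- clamp_grip (a point): Centre of the red round grip (22 mm diameter, 68 mm long, along the arm) at the free end of the clamp arm. Clamped, it is at u 0, y +30, n +78 mm, over the block, 137 mm from the hinge axis. It moves with the arm. The grip's end is 34 mm beyond this point.
- clamp_arm (a joint): Toggle clamp arm (steel bar, rubber foot, red grip): 0 = clamped, foot on the block; grows as the grip swings up along n and over to the rest's -y side; 2.05 rad = open stop. Its weight (0.3 kg; about 2 N at the grip) holds it down: let go below its centre at about 1.43 rad it falls shut, beyond 1.6 rad it falls open by itself and stays open. The hinge turns easily.
- block: The workpiece: hardwood block 60 x 120 mm, 36 mm thick over all, with a dimpled copper plate as its top 4 mm; 0.22 to 0.4 kg. Origin at the centre of its underside, x along its 60 mm width, y along its 120 mm length, z out of the copper face. At the start it lies in the rest, x down the slope, z square out of the deck.
- tray: The empty finishing tray: dark wood with green lining, 156 x 156 mm outside, 146 x 146 mm inside, walls 22 mm high, floor 5 mm above the bench; fixed to the bench. Origin at the centre of its underside, z up. It may be in either of the two tray places.
- full_tray: A second tray like it, already holding a finished block. To be left alone.
- finished: Finished copper-faced block with a striped face, 60 x 120 x 36 mm, lying in the other tray. Bystander. Origin at the centre of its underside.
- mallet: Bystander: mallet with white 48 mm head 110 mm long, wooden handle 240 mm; lies on the bench beyond the work. Origin under the head.
- hammer: Bystander: steel hammer 260 mm long lying on the bench on the robot's side of the rest.
- brush: Bystander: brush 200 mm long lying on the bench between the rest and the trays.
- dapping_block: Bystander: dark wooden cube, 60 x 60 x 55 mm, origin under its centre.
- copper_bowl: Bystander: copper bowl 130 mm across, 45 mm high, origin under its centre.
- punch_pot: Bystander: grey pot with punches, 68 mm across, 135 mm high, origin under its centre.
- ear_defenders: Bystander: black ear defenders with red band, about 180 x 140 mm, 76 mm high, origin between the two cups.
Mind the look-alikes: they are no part of the job. Leave any purple look-alike of the block alone. What is shaped like the tray but purple is not meant.

How it is judged:
By the outcome, as a careful person would: the job done as asked, in the order asked, and still so for the second after the job is handed in, with the robot touching nothing.
It also fails if it takes over 58 s, if anything falls off the work surface, if the arm or the gripper's body presses on something with over 40 N, if the wrist force passes 120 N, or if a joint passes its speed limit or range.

## Robot

A 7-joint arm with a two-finger parallel gripper is mounted at the origin on the work surface. World frame = base frame: x ahead of the robot, y to its left, z up, the work surface at z = 0. Lengths are in m, angles in rad, forces in N, time in s.
With the tool pointing down it reaches from about 0.4 to 0.85 m from the base axis. Payload 4.5 kg.
Tool frame: the origin (TCP) lies at the very end of the fingers, on their centre line; the grasp point (between the pads) lies ctrl.grasp_offset behind it (ctrl.grasp_offset is the distance from the TCP to the grasp point, in m); z points along the fingers, y is the line along which they close (so a half turn about z gives the same grasp; the last joint's range is limited). The gripper opens to 85 mm and grips with 20 to 120 N. Pads are 22 mm wide; open, the fingers measure 114 mm over their backs; the gripper's body (76 mm by 85 mm) begins 54 mm behind the grasp point. The pads swing forward as they close: fully open they stand 13 mm farther back than shut.
Start: joints at [1.204, 0.689, -0.195, 1.565, 0.157, 0.902, -0.215], TCP at [0.244, -0.575, 0.231] pointing down, gripper open.
Joint ranges: [-3.01, 3.01], [-0.46, 2.08], [-1.47, 1.51], [0.13, 2.56], [-1, 4.14], [0.04, 2.09], [-2.66, 2.66]. Speed limits (rad/s): [2.57, 2.57, 3.14, 3.14, 3.14, 3.14, 3.14].

## Interface

Orientations are given as a unit quaternion [x, y, z, w].
In Python, from station import ctrl gives the robot as it stands. Calls block until the motion is done:
- ctrl.move_pose(position, orientation): joint-space move of the TCP to a pose.
- ctrl.move_linear(position, ori=None, max_speed=0.15, stop_force=None): straight line of the TCP; ori=None keeps the orientation; max_speed is the mean speed in m/s. With stop_force (N) it stops when the force on the tool has changed by that much, and returns True; else False.
- ctrl.move_joints(angles): joint-space move.
- ctrl.grip(opening, force=None): finger opening in m; force is the grip in N (None keeps the last); returns when the fingers have stopped.
- ctrl.pause(seconds).
- ctrl.inverse_kinematics(position, orientation): joint angles nearest the present ones, or None.
- ctrl.read_state(): the state.
- ctrl.grab_frame(name): name is "side" or "top"; returns the picture (400x640x3 uint8, red, green, blue); there is no depth.
- ctrl.get_calibration(name): a dict with "intrinsics" (3x3 intrinsics, pixels), "world_to_cam" (4x4, takes a point from world to camera coordinates). Camera axes: x right, y down, z forward; pixel columns grow to the right and rows downward; lengths in m; the calibration is good to about 2 mm. A picture is of the moment at which its call begins. get_calibration takes no time and is no camera call.
A pose or a line that the arm cannot do raises ctrl.Unreachable and nothing moves.
- ctrl.hand_in(): hands the job in; it is judged then, once.
The state is a dict: "time_s": time; "joints": joint angles; "joint_vel": joint speeds; "tau": joint torques, N m; "tool_pos": TCP position; "eef_rot": TCP orientation; "contact_force": force on the tool from outside, world axes, zero at the start; "moment": the same for the moment, N m; "width": finger opening in m; "finger_force": force on a finger pad.
Only numpy, scipy, OpenCV 4.12 (cv2) and the standard library are available. Lean on these libraries where they do the work, as an engineer would, in place of code of your own. Each camera call takes 0.05 s, during which the arm holds its last target. There are 200 camera calls.

## Working session

There is one attempt and no reset: what is moved stays moved. The work goes in short steps, each a Python script; the robot and the scene stay as the last script left them, time stands still between calls to the robot, and variables do not carry over. Pictures are saved under pics/ and viewed, at most 10 in all, crops included, and the job is handed in when it is done.

```bash
mkdir -p pics; python3 - <<'E'
from station import ctrl
import cv2,numpy as np
for n in("side","top"):
    f=ctrl.grab_frame(n); cv2.imwrite(f"pics/{n}0.png",f[:,:,::-1]); c=ctrl.get_calibration(n)
    W=np.array(c["world_to_cam"]); print(n,np.array(c["intrinsics"]).round(1).tolist(),W.round(3).tolist(),(-W[:3,:3].T@W[:3,3]).round(3))
s=ctrl.read_state();print(s["time_s"],s["tool_pos"],s["eef_rot"],s["width"],ctrl.grasp_offset)
E
```

```text
side [[399.7, 0.0, 320.5], [0.0, 399.7, 200.5], [0.0, 0.0, 1.0]] [[-0.679, -0.734, 0.006, 0.297], [-0.543, 0.496, -0.677, 0.378], [0.494, -0.463, -0.736, 1.129], [0.0, 0.0, 0.0, 1.0]] [-0.151  0.553  1.084]
top [[512.5, 0.0, 317.5], [0.0, 512.5, 201.9], [0.0, 0.0, 1.0]] [[0.086, -0.996, 0.006, -0.104], [-0.976, -0.085, -0.2, 0.495], [0.2, 0.011, -0.98, 1.738], [0.0, 0.0, 0.0, 1.0]] [ 0.145 -0.081  1.802]
0.1 [ 0.24353979 -0.57494806  0.23054079] [ 9.79982086e-01  1.99083820e-01 -2.51476453e-04 -8.24927920e-04] 0.08539623427004378 0.0187
```

View pics/side0.png

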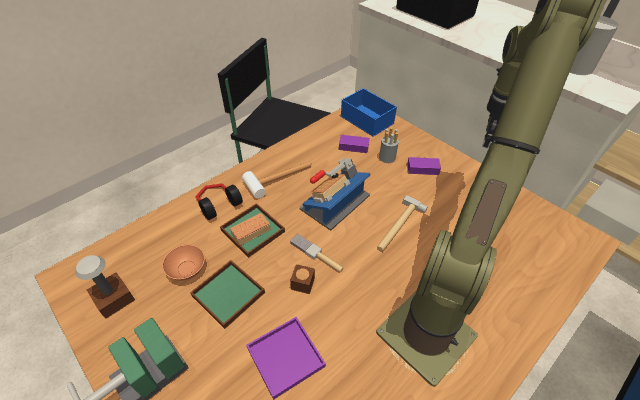

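View pics/top0.png

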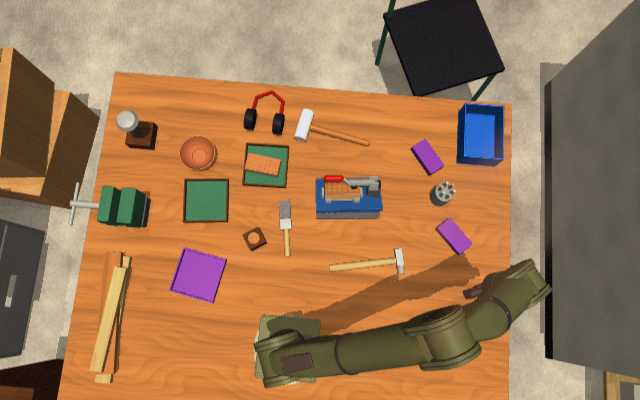

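The side view shows the clamp's red grip at (318,177), the empty green tray at (228,293) and the full tray at (252,230). In the top view these are at (334,179), (206,201) and (266,166).

Things that could be mistaken for the targets (top view):
- **Grip:** the ear-defender band at (268,95) is also red.
- **Block:** purple blocks at (427,157) and (454,236), and the finished block at (263,163).
- **Tray:** the purple tray at (199,275) and the full tray at (266,166).

I choose the red grip on the blue rest, the copper block under it, and the empty green tray at (206,201). Next is a close crop to check.

```bash
cat > h.py <<'E'
from station import ctrl
import cv2,numpy as np
from scipy.spatial.transform import Rotation as R
def cal(n):
    c=ctrl.get_calibration(n); return np.array(c["intrinsics"]),np.array(c["world_to_cam"])
def ray(n,p):
    K,W=cal(n); d=W[:3,:3].T@np.linalg.inv(K)@[p[0],p[1],1]; return -W[:3,:3].T@W[:3,3],d/np.linalg.norm(d)
def onz(n,p,z):
    o,d=ray(n,p); return o+d*(z-o[2])/d[2]
def tri(ps,pt):
    o1,d1=ray("side",ps);o2,d2=ray("top",pt)
    t=np.linalg.lstsq(np.c_[d1,-d2],o2-o1,rcond=None)[0]; a,b=o1+t[0]*d1,o2+t[1]*d2
    return (a+b)/2,np.linalg.norm(a-b)
def proj(n,P):
    K,W=cal(n); q=K@(W[:3,:3]@np.asarray(P)+W[:3,3]); return q[:2]/q[2]
def mask(img,lo,hi): return cv2.inRange(cv2.cvtColor(img,cv2.COLOR_RGB2HSV),np.array(lo),np.array(hi))
E
python3 - <<'E'
from h import *
I={n:cv2.imread(f"pics/{n}0.png")[:,:,::-1].copy() for n in("side","top")}
def comps(n,lo,hi,amin,box):
    m=mask(I[n],lo,hi); x0,y0,x1,y1=box; k=np.zeros_like(m);k[y0:y1,x0:x1]=m[y0:y1,x0:x1]
    c,_=cv2.findContours(k,cv2.RETR_EXTERNAL,cv2.CHAIN_APPROX_NONE)
    return [(q,cv2.contourArea(q)) for q in c if cv2.contourArea(q)>=amin]
red={}
for n,b in(("side",(295,160,345,200)),("top",(315,165,365,195))):
    for lo,hi in(((0,190,120),(4,255,255)),((174,190,120),(180,255,255))):
        for q,a in comps(n,lo,hi,5,b): print(n,"red",a,cv2.minAreaRect(q))
for n,b in(("side",(280,140,400,240)),("top",(300,160,400,230))):
    for q,a in comps(n,(100,120,40),(125,255,255),30,b):
        print(n,"blue",a,cv2.approxPolyDP(q,2,True)[:,0].tolist())
# tray
for n,b in(("side",(180,250,275,335)),("top",(170,170,235,230))):
    for q,a in comps(n,(55,60,30),(90,255,255),200,b):
        r=cv2.minAreaRect(q);bx=cv2.boxPoints(r); P=np.array([onz(n,p,.005) for p in cv2.approxPolyDP(q,5,True)[:,0]])
        print(n,"green",a,r,P.round(3).tolist(),onz(n,r[0],.005).round(3))
a=cv2.resize(I["side"][145:235,290:385],None,fx=4.2,fy=6.6*.64,interpolation=2);b=cv2.resize(I["top"][165:230,305:395],None,fx=4.4,fy=4.4,interpolation=2)
h=max(a.shape[0],b.shape[0]);c=np.zeros((h,a.shape[1]+b.shape[1],3),np.uint8);c[:a.shape[0],:a.shape[1]]=a;c[:b.shape[0],a.shape[1]:]=b
print(c.shape);cv2.imwrite("pics/crop.png",c[:,:,::-1])
E
```

```text
side red 75.0 ((317.0, 176.5), (5.77842903137207, 16.554418563842773), 51.34019470214844)
top red 75.5 ((333.5, 178.5), (5.0, 19.0), 90.0)
side blue 929.0 [[369, 173], [357, 173], [348, 179], [351, 183], [344, 186], [328, 202], [318, 203], [309, 198], [303, 203], [305, 209], [312, 206], [322, 208], [323, 221], [326, 222], [362, 190], [363, 180]]
top blue 809.5 [[316, 180], [317, 211], [381, 209], [380, 193], [379, 197], [367, 197], [366, 186], [360, 186], [363, 188], [363, 197], [358, 203], [325, 203], [324, 197], [322, 199], [320, 194], [323, 180]]
side green 1797.0 ((227.07850646972656, 292.08770751953125), (39.92924880981445, 50.36262893676758), 48.179832458496094) [[0.561, 0.274, 0.005], [0.548, 0.413, 0.005], [0.42, 0.401, 0.005], [0.429, 0.263, 0.005]] [0.488 0.338 0.005]
top green 1460.0 ((205.5, 200.0), (38.0, 39.0), 90.0) [[0.546, 0.415, 0.005], [0.408, 0.4, 0.005], [0.424, 0.262, 0.005], [0.558, 0.279, 0.005]] [0.483 0.34  0.005]
(380, 795, 3)
```

View pics/crop.png

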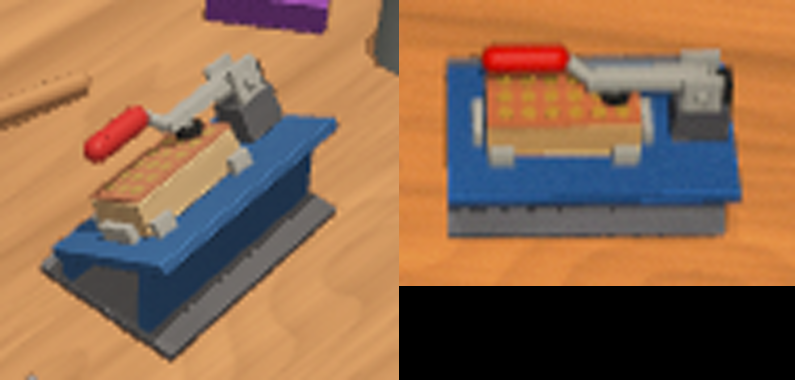

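The crop confirms it: the red grip lies over the dimpled copper block on the blue deck, with the post on the right (-y). The deck's robot-side corners are at about (329,209) and (370,173) in the side view, and (317,211) and (381,209) in the top view.

```bash
python3 - <<'E'
from h import *
g,e=tri((317,176.5),(333.5,178.5));print("grip",g.round(4),e)
L=[onz("top",(317,211),.11),onz("top",(381.5,209.5),.11)];S=[onz("side",(329,209),.11),onz("side",(370,173.5),.11)]
for A in(L,S):
    d=A[0]-A[1];print("edge",np.round(A,3).tolist(),np.linalg.norm(d),"yaw",np.arctan2(-d[0],d[1]))
# red grip direction
I={n:cv2.imread(f"pics/{n}0.png")[:,:,::-1].copy() for n in("side","top")}
# subpixel deck edge line from top image: last blue row per column
m=mask(I["top"],(100,120,40),(125,255,255))
cols=np.arange(322,378);rows=[np.max(np.nonzero(m[:230,c])[0])+.5 for c in cols];k=np.polyfit(cols,rows,1)
A=[onz("top",(c,np.polyval(k,c)),.11) for c in(322,378)];d=A[0]-A[1];print("fit",k,np.round(A,4).tolist(),"yaw",np.arctan2(-d[0],d[1]))
r=m[180:206];print("cols left",[(np.nonzero(r[i,310:330])[0][:1]+310).tolist() for i in range(0,26,3)])
yaw=np.arctan2(-d[0],d[1])
for yaw in(yaw,):
    Y=np.array([-np.sin(yaw),np.cos(yaw),0]);X=np.array([np.cos(yaw),np.sin(yaw),0])
    u=X*np.cos(np.pi/6)-np.array([0,0,.5]);n=X*.5+np.array([0,0,np.cos(np.pi/6)])
    D1=g-.03*Y-.078*n; D2=(L[0]+L[1])/2+.07*u+.0225*Y;D3=(S[0]+S[1])/2+.07*u+.0225*Y
    print("deck pt",D1.round(4),D2.round(4),D3.round(4))
    for D in(D1,D2):
        for nm in("side","top"):
            print(nm,[proj(nm,D+a*u+b*Y+c*n).round(1).tolist() for a,b,c in((-.07,.09,0),(-.07,-.135,0),(.07,.09,0),(0,.064,.078),(0,-.004,.078),(-.03,.06,.036),(-.03,-.06,.036))])
E
```

```text
grip [ 0.5684 -0.1066  0.1431] 0.003966217133016358
edge [[0.458, -0.062, 0.11], [0.482, -0.278, 0.11]] 0.21696228236663131 yaw 0.11085092846733995
edge [[0.457, -0.055, 0.11], [0.481, -0.278, 0.11]] 0.2237189464111603 yaw 0.10469310700655125
fit [-2.21462748e-02  2.18597266e+02] [[0.4581, -0.0789, 0.11], [0.4787, -0.2661, 0.11]] yaw 0.10971116342538549
cols left [[316], [316], [316], [316], [316], [316], [316], [316], [316]]
deck pt [ 0.5329 -0.1407  0.0756] [ 0.528  -0.1409  0.075 ] [ 0.5266 -0.1374  0.075 ]
side [[328.4, 207.5], [369.3, 171.9], [301.7, 203.7], [310.9, 182.0], [324.1, 171.5], [322.2, 192.4], [344.7, 173.8]]
top [[315.9, 209.5], [382.7, 208.1], [315.0, 179.5], [323.0, 178.2], [343.4, 177.8], [324.5, 193.3], [360.1, 192.5]]
side [[329.5, 208.4], [370.3, 172.7], [302.6, 204.6], [311.9, 182.8], [325.1, 172.3], [323.3, 193.3], [345.7, 174.6]]
top [[315.8, 211.0], [382.7, 209.5], [315.0, 180.9], [322.9, 179.7], [343.3, 179.2], [324.4, 194.8], [360.1, 194.0]]
```

The grip triangulation and the deck edge agree: the deck point is about (0.530, -0.140, 0.075) with yaw 0.108. The tray is at (0.486, 0.339) with yaw about 0.11. Now I'll check the IK for both flips of the tool.

```bash
cat >> h.py <<'E'
YAW=.108; D=np.array([.530,-.140,.075])
Y=np.array([-np.sin(YAW),np.cos(YAW),0]);X=np.array([np.cos(YAW),np.sin(YAW),0])
U=X*np.cos(np.pi/6)-np.array([0,0,.5]);N=X*.5+np.array([0,0,np.cos(np.pi/6)])
def ori(phi,s):  # tool z = -N turned about U towards +Y by phi, tool y = s*U
    z=-np.cos(phi)*N+np.sin(phi)*Y; y=s*U; return R.from_matrix(np.c_[np.cross(y,z),y,z])
def clamp(a,phi,s,back=0):
    th=a+np.arctan2(.026,.135); g=D+Y*(-.105+.1375*np.cos(th))+N*(.052+.1375*np.sin(th)); o=ori(phi,s)
    return g+o.as_matrix()[:,2]*(ctrl.grasp_offset-back),o.as_quat()
def rel(u,y,n): return D+u*U+y*Y+n*N
E
python3 - <<'E'
from h import *
L=np.array([[-3.01,3.01],[-.46,2.08],[-1.47,1.51],[.13,2.56],[-1,4.14],[.04,2.09],[-2.66,2.66]])
for s in(1,-1):
    for k in(0,.3,.5):
        for a in(0,.7,1.4,1.95):
            q=ctrl.inverse_kinematics(*clamp(a,k*a,s,.06 if a==0 else 0)); print(s,k,a,None if q is None else np.round(q,2).tolist())
    print("block",[ctrl.inverse_kinematics(rel(0,0,n),ori(0,s).as_quat()) is not None for n in(.005,.15)])
    T=np.array([.486,.339]); y=s*X; z=np.array([0,0,-1.]);o=R.from_matrix(np.c_[np.cross(y,z),y,z]).as_quat()
    print("tray",[np.round(q,2) if q is not None else None for q in (ctrl.inverse_kinematics([*T,h],o) for h in(.02,.2))])
E
```

```text
1 0 0 [0.21, 1.0, -0.37, 1.17, 0.32, 1.56, -0.07]
1 0 0.7 [0.25, 1.02, -0.36, 1.06, 0.35, 1.65, 0.01]
1 0 1.4 [0.32, 1.08, -0.35, 0.81, 0.41, 1.81, 0.17]
1 0 1.95 [0.39, 1.14, -0.35, 0.71, 0.46, 1.83, 0.27]
1 0.3 0 [0.21, 1.0, -0.37, 1.17, 0.32, 1.56, -0.07]
1 0.3 0.7 [0.35, 1.06, -0.44, 0.98, 0.24, 1.71, 0.03]
1 0.3 1.4 [0.46, 1.22, -0.5, 0.53, 0.19, 2.05, 0.16]
1 0.3 1.95 None
1 0.5 0 [0.21, 1.0, -0.37, 1.17, 0.32, 1.56, -0.07]
1 0.5 0.7 [0.42, 1.1, -0.5, 0.93, 0.17, 1.75, 0.03]
1 0.5 1.4 None
1 0.5 1.95 None
block [True, True]
tray [array([-0.79,  0.97,  0.19,  1.8 , -0.4 ,  0.41, -0.2 ]), array([-0.43,  0.71, -0.44,  1.69,  0.39,  0.83, -0.94])]
-1 0 0 [-0.2, 1.07, 0.66, 1.2, -0.37, 1.52, -2.62]
-1 0 0.7 [-0.12, 1.08, 0.64, 1.09, -0.33, 1.59, -2.59]
-1 0 1.4 [0.04, 1.13, 0.62, 0.84, -0.28, 1.74, -2.54]
-1 0 1.95 [0.14, 1.19, 0.63, 0.74, -0.27, 1.75, -2.48]
-1 0.3 0 [-0.2, 1.07, 0.66, 1.2, -0.37, 1.52, -2.62]
-1 0.3 0.7 [0.0, 1.1, 0.56, 1.01, -0.42, 1.71, -2.59]
-1 0.3 1.4 [0.26, 1.24, 0.52, 0.57, -0.56, 2.06, -2.63]
-1 0.3 1.95 None
-1 0.5 0 [-0.2, 1.07, 0.66, 1.2, -0.37, 1.52, -2.62]
-1 0.5 0.7 [0.08, 1.12, 0.52, 0.96, -0.5, 1.79, -2.6]
-1 0.5 1.4 None
-1 0.5 1.95 None
block [True, True]
tray [array([-0.09,  1.3 , -1.26,  1.76,  1.35,  1.22,  1.48]), array([-0.08,  0.98, -1.26,  1.67,  0.98,  1.25,  1.69])]
```

```bash
python3 - <<'E'
from h import *
print([ctrl.inverse_kinematics(*clamp(a,0,1,b)) is not None for a,b in((1.85,.07),(1.95,.07),(1.95,.1))])
def st(t):
    s=ctrl.read_state(); f=np.array(s["contact_force"]); p=np.array(s["tool_pos"])-D
    print(t,round(s["time_s"],2),"u,y,n",[round(1e3*float(p@v),1) for v in(U,Y,N)],"F u,y,n",[round(float(f@v),1) for v in(U,Y,N)],"w",round(s["width"],4),"ff",s["finger_force"])
ctrl.move_pose(*clamp(0,0,1,.085)); st("above")
ctrl.grip(.06)
hit=ctrl.move_linear(clamp(0,0,1)[0],stop_force=6,max_speed=.12); st(f"at grip {hit}")
cv2.imwrite("pics/s1.png",ctrl.grab_frame("side")[100:260,230:430,::-1].repeat(3,0).repeat(3,1))
if not hit:
    ctrl.grip(.0,force=20); st("closed")
E
```

```text
[True, True, False]
above 2.24 u,y,n [-0.5, 27.9, 144.3] F u,y,n [-0.1, -1.0, 0.3] w 0.0858 ff 0.0
at grip False 3.48 u,y,n [0.4, 30.1, 60.1] F u,y,n [0.3, 0.5, 0.7] w 0.0603 ff 0.0
closed 3.95 u,y,n [3.2, 30.1, 60.3] F u,y,n [8.3, 0.2, -1.2] w 0.0211 ff 22.80782639980316
```

View pics/s1.png

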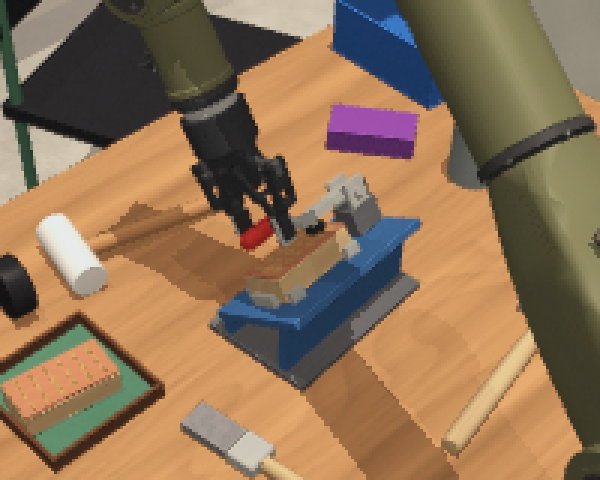

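The picture shows the fingers straddling the red grip at crop (262,235), with the block lying in its place below. The closed grip pushed the tool +3 mm along u with 8 N, so the rest is about 4 mm further in x than measured, which matches the grip triangulation. I'll correct for that and swing.

```bash
sed -i 's/D=np.array(\[.530/D=np.array([.534/' h.py; cat >> h.py <<'E'
def st(t):
    s=ctrl.read_state(); f=np.array(s["contact_force"]); p=np.array(s["tool_pos"])-D
    F=[round(float(f@v),1) for v in(U,Y,N)]
    print(t,round(s["time_s"],2),"u,y,n",[round(1e3*float(p@v),1) for v in(U,Y,N)],"F u,y,n",F,"w",round(s["width"],4),"ff",round(s["finger_force"],1))
    return F
E
python3 - <<'E'
from h import *
print(ctrl.inverse_kinematics(*clamp(1.9,0,1,.06)) is not None)
ctrl.move_linear(clamp(0,0,1)[0],max_speed=.03); st("re-centred")
for a in np.arange(.16,1.93,.16):
    hit=ctrl.move_linear(clamp(a,0,1)[0],max_speed=.12); F=st(f"{a:.2f}")
    if np.linalg.norm(F)>25: print("abort");break
cv2.imwrite("pics/s2.png",ctrl.grab_frame("side")[100:260,230:430,::-1].repeat(3,0).repeat(3,1))
E
```

```text
True
re-centred 4.23 u,y,n [-0.3, 30.4, 59.0] F u,y,n [-0.2, 1.3, -1.5] w 0.0209 ff 22.7
0.16 4.57 u,y,n [-0.3, 24.0, 80.4] F u,y,n [0.2, 0.3, -1.8] w 0.0211 ff 22.6
0.32 4.9 u,y,n [-0.4, 14.8, 99.9] F u,y,n [-2.7, -0.5, -2.5] w 0.0214 ff 22.8
0.48 5.23 u,y,n [-0.5, 2.7, 118.0] F u,y,n [-3.0, -1.0, -1.9] w 0.0211 ff 23.2
0.64 5.57 u,y,n [-0.7, -12.4, 134.2] F u,y,n [-5.1, -0.3, -2.6] w 0.0212 ff 23.9
0.80 5.9 u,y,n [-0.9, -29.7, 147.6] F u,y,n [-5.9, 0.1, -1.7] w 0.0211 ff 24.8
0.96 6.23 u,y,n [-1.1, -49.0, 158.1] F u,y,n [-5.6, -0.2, -1.0] w 0.0207 ff 25.3
1.12 6.57 u,y,n [-1.3, -69.9, 165.4] F u,y,n [-7.6, -0.3, -2.4] w 0.0213 ff 26.0
1.28 6.9 u,y,n [-1.5, -91.6, 169.4] F u,y,n [-9.2, 0.4, -0.8] w 0.0211 ff 27.6
1.44 7.23 u,y,n [-1.7, -113.9, 169.8] F u,y,n [-9.6, 0.4, -1.2] w 0.0215 ff 29.4
1.60 7.57 u,y,n [-1.9, -136.0, 166.7] F u,y,n [-10.3, -0.2, -2.6] w 0.0209 ff 30.4
1.76 7.9 u,y,n [-2.2, -157.1, 160.3] F u,y,n [-11.1, 0.9, -1.3] w 0.0215 ff 29.2
1.92 8.23 u,y,n [-2.4, -177.2, 150.8] F u,y,n [-11.4, 0.1, 0.6] w 0.021 ff 25.5
```

View pics/s2.png

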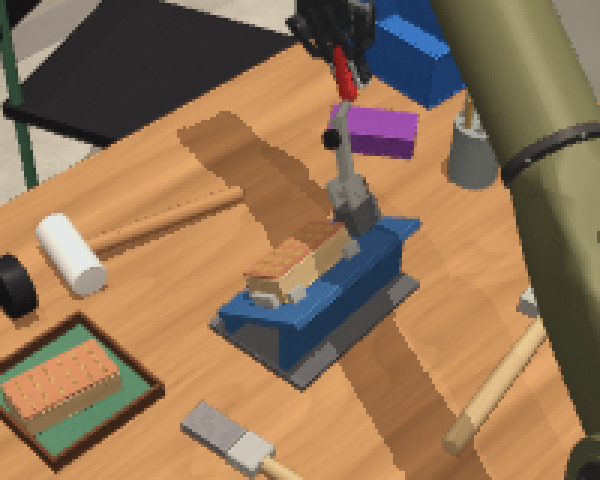

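The picture shows the red grip over the centre at crop (345,75), held in the fingers, with the block still in its seat at (295,260). The side-force drift suggests the yaw is about 0.01 smaller. I'll release, back off and re-measure the block.

```bash
python3 - <<'E'
from h import *
ctrl.grip(.06); st("open")
ctrl.move_linear(clamp(1.92,0,1,.06)[0],max_speed=.15); st("back")
E
sed -i 's/YAW=.108/YAW=.099/' h.py
python3 - <<'E'
from h import *
p=rel(-.0,.03,.16); print(ctrl.inverse_kinematics(rel(0,0,.11),ori(0,1).as_quat()) is not None, ctrl.inverse_kinematics(rel(-.0,0,.17),ori(0,1).as_quat()) is not None)
I={n:ctrl.grab_frame(n) for n in("side","top")}
for n,b in(("side",(300,160,360,210)),("top",(310,170,375,205))):
    m=mask(I[n],(4,90,60),(17,255,255)) # copper
    x0,y0,x1,y1=b; c=I[n][y0:y1,x0:x1]; 
    for nm,P in(("copper corners",[rel(a,bb,.036) for a,bb in((-.03,.06),(-.03,-.06),(.03,-.06),(.03,.06))]),):
        print(n,nm,[proj(n,q).round(1).tolist() for q in P])
    big=cv2.resize(c,None,fx=6,fy=6,interpolation=cv2.INTER_CUBIC)
    for a,bb in((-.03,.06),(-.03,-.06),(.03,-.06),(.03,.06)):
        q=(proj(n,rel(a,bb,.036))-[x0,y0]+.5)*6; cv2.circle(big,tuple(int(v) for v in q),3,(0,255,255),1)
    I[n+"b"]=big
a,b=I["sideb"],I["topb"];c=np.zeros((max(a.shape[0],b.shape[0]),a.shape[1]+b.shape[1],3),np.uint8);c[:a.shape[0],:a.shape[1]]=a;c[:b.shape[0],a.shape[1]:]=b
cv2.imwrite("pics/s3.png",c[:,:,::-1]);print(c.shape)
E
```

```text
open 8.74 u,y,n [0.5, -175.3, 151.3] F u,y,n [-0.1, -0.6, -0.0] w 0.06 ff 0.0
back 9.29 u,y,n [0.5, -175.5, 210.7] F u,y,n [0.0, 0.3, 0.2] w 0.0603 ff 0.0
True True
side copper corners [[321.7, 192.4], [344.4, 173.9], [332.8, 173.3], [310.3, 191.2]]
top copper corners [[324.2, 192.8], [359.9, 192.4], [358.7, 179.6], [323.8, 180.0]]
(300, 750, 3)
```

View pics/s3.png

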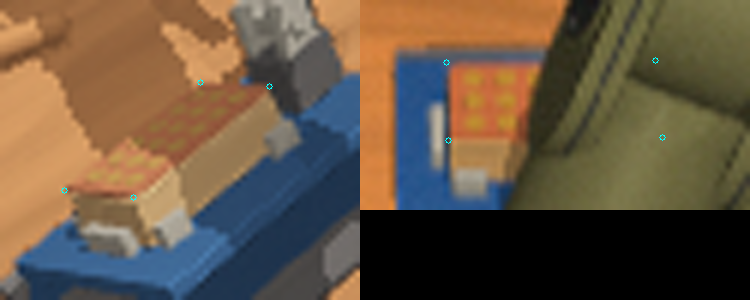

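The marked predictions sit within about 1 px of the copper face's corners in both views; the far end is hidden by the arm in the top view. A 1–2 mm shift to -y remains, so I'll apply it and go down over the block.

```bash
sed -i 's/D=np.array(\[.534,-.140/D=np.array([.5335,-.1415/' h.py; python3 - <<'E'
from h import *
o=ori(0,1).as_quat()
ctrl.move_linear(rel(0,0,.12),ori=o,max_speed=.2); ctrl.grip(.085); st("above")
hit=ctrl.move_linear(rel(0,0,.045),stop_force=6,max_speed=.12) or ctrl.move_linear(rel(0,0,.005),stop_force=5,max_speed=.05); st(f"down {hit}")
if not hit:
    ctrl.grip(0,force=20); F=st("closed")
cv2.imwrite("pics/s4.png",ctrl.grab_frame("side")[120:240,260:400,::-1].repeat(4,0).repeat(4,1))
E
```

```text
above 11.05 u,y,n [0.0, -0.2, 120.0] F u,y,n [0.4, -0.0, -0.2] w 0.0849 ff 0.0
down False 12.78 u,y,n [0.2, 0.0, 5.3] F u,y,n [-0.1, -0.2, 0.5] w 0.0849 ff 0.0
closed 13.12 u,y,n [0.5, 0.0, 5.5] F u,y,n [1.5, -0.7, 1.3] w 0.0597 ff 23.1
```

View pics/s4.png

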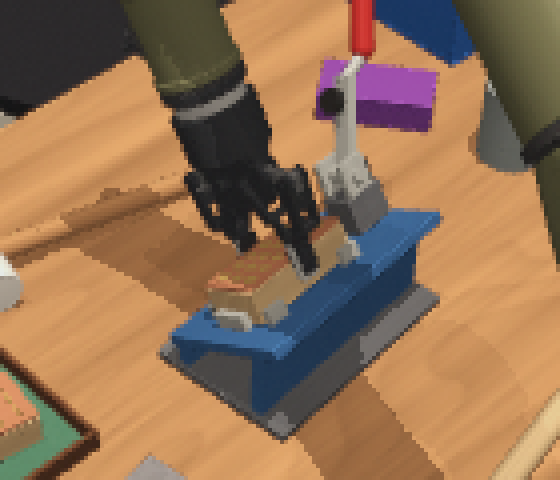

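The picture shows the pads on both long edges of the block at crop (275,260). The clamp stands open by itself (grip at (362,25)), and the side force is only 1.5 N. Now I'll tighten and lift square out, then move above the tray.

```bash
cat >> h.py <<'E'
T=np.array([.486,.339]); _y=np.array([np.cos(.108),np.sin(.108),0]);_z=np.array([0,0,-1.]);OT=R.from_matrix(np.c_[np.cross(_y,_z),_y,_z]).as_quat()
E
python3 - <<'E'
from h import *
ctrl.grip(0,force=60); st("tight")
ctrl.move_linear(rel(0,0,.05),max_speed=.06); st("lift"); ctrl.move_linear(rel(0,0,.13),max_speed=.12); st("high")
ctrl.move_pose([*T,.22],OT); st("over tray"); ctrl.pause(.3)
ctrl.move_linear([*T,.08],max_speed=.15)
s=ctrl.read_state(); print(s["time_s"],s["tool_pos"],s["contact_force"],s["width"])
f=ctrl.grab_frame("side");cv2.imwrite("pics/s5.png",f[200:360,120:340,::-1].repeat(3,0).repeat(3,1))
E
```

```text
tight 13.39 u,y,n [0.6, 0.0, 5.8] F u,y,n [2.0, -0.5, 5.0] w 0.0588 ff 66.1
lift 14.29 u,y,n [-0.3, -0.0, 49.6] F u,y,n [1.2, 0.3, -1.9] w 0.0588 ff 65.5
high 15.11 u,y,n [-0.4, -0.0, 129.0] F u,y,n [1.1, 0.1, -2.5] w 0.0586 ff 65.4
over tray 16.89 u,y,n [-71.2, 481.1, 126.0] F u,y,n [2.4, -0.2, -1.6] w 0.0589 ff 65.4
18.275 [0.48658668 0.33957493 0.08085219] [-0.24510714  0.18404822 -2.27017736] 0.059109616105543626
```

View pics/s5.png

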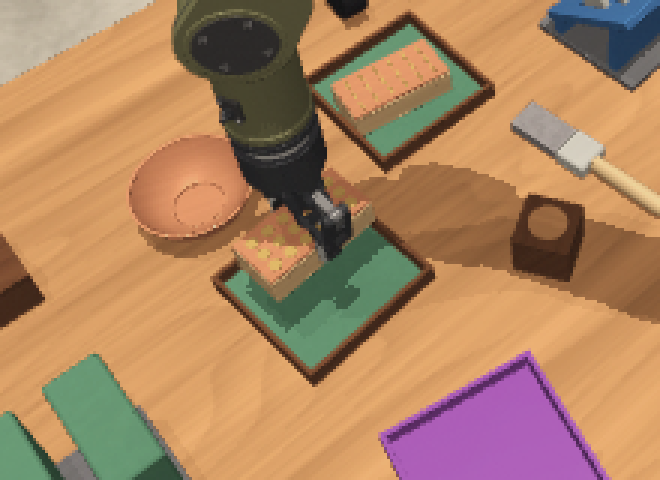

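The picture shows the block level, copper face up, over the empty tray (block at crop (300,240), tray centre at (325,285)). I'll lower it gently, stopping on contact.

```bash
python3 - <<'E'
from h import *
ctrl.move_linear([*T,.025],max_speed=.1); ctrl.pause(.2)
hit=ctrl.move_linear([*T,.005],max_speed=.02,stop_force=2); s=ctrl.read_state(); print(hit,s["time_s"],s["tool_pos"],s["contact_force"])
ctrl.grip(.02+s["width"],force=20); ctrl.pause(.2); s=ctrl.read_state(); print(s["width"],s["contact_force"])
ctrl.move_linear([*T,.06],max_speed=.08); ctrl.move_linear([*T,.2],max_speed=.2)
ctrl.move_pose([.42,.1,.3],OT); ctrl.pause(.3)
f=ctrl.grab_frame("top");cv2.imwrite("pics/s6.png",f[80:280,150:420,::-1].repeat(3,0)[:,::1].repeat(2,1).repeat(1,1))
f=ctrl.grab_frame("side")
t=ctrl.grab_frame("top")[80:280,150:420];sd=f[130:330,170:420]
cv2.imwrite("pics/s6.png",np.r_[cv2.resize(t,(600,300)),cv2.resize(sd,(600,300))][:,:,::-1]);print(ctrl.read_state()["time_s"])
E
```

```text
True 19.9333 [0.48587442 0.33894082 0.01077063] [-1.13468325 -0.50502697  5.46466359]
0.0789158685069416 [0.96410748 0.27247081 0.62488129]
23.5833
```

View pics/s6.png

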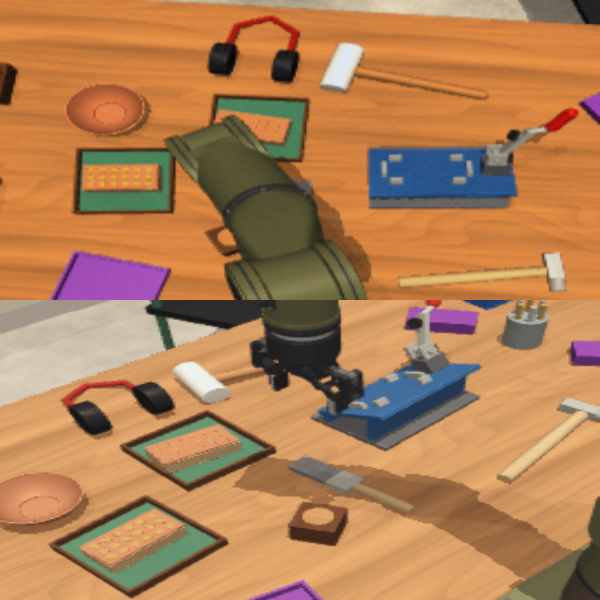

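The picture shows the block flat and copper face up in the green-lined tray (top part (121,178), lower part (135,538)). The clamp is open, the rest is empty and everything else is in place, so I'm handing in.

```bash
python3 -c "
from station import ctrl
print(ctrl.hand_in())"
```

```text
the job is handed in; nothing more can be done
None
```

The job is handed in at about 24 s on the robot's clock: the clamp stays open, the block lies flat and copper face up in the green-lined tray, and the last pictures show nothing else moved.

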